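# Release the slide lock and bring the dental cast to the camera stop

## Robot

A 6-joint arm with a two-finger parallel gripper is mounted at the origin on the work surface. World frame = base frame: x ahead of the robot, y to its left, z up, the work surface at z = 0. Lengths are in mm, angles in rad, forces in N, time in s.
With the tool pointing down it reaches from about 325 to 925 mm from the base axis. Payload 3.1 kg.
Tool frame: the origin (TCP) lies midway between the tips of the shut fingers; the grasp point (between the pads) lies 19 mm behind it; z points along the fingers, y is the line along which they close (so a half turn about z gives the same grasp; the last joint's range is limited). The gripper opens to 85 mm and grips with 20 to 120 N. Pads are 22 mm wide; open, the fingers measure 114 mm over their backs; the gripper's body (76 mm by 85 mm) begins 54 mm behind the grasp point. The pads swing forward as they close: fully open they stand 13 mm farther back than shut.
Start: joints at [-1.332, 0.217, 1.613, -0, 1.311, -0.112], TCP at [214.802, -586.941, 231.3] pointing down, gripper open.
Joint ranges: [-2.75, 2.75], [-0.78, 2.1], [0.31, 2.55], [-1.13, 4.27], [0.13, 2.63], [-2.58, 2.58]. Speed limits (rad/s): [2.79, 2.79, 3.14, 3.14, 3.14, 3.14].

## Interface

Orientations are given as a unit quaternion [w, x, y, z].
In Python, from plant import manip gives the robot as it stands.
- The arm moves only by the tool drive_tool, never from a script. Its argument "plan" is one flat list of numbers, 7 for each row, row after row: the opening, from 0 (shut) to 1 (fully open), then the shift along the world's x, y, z as a fraction of full scale, then the turn, a rotation vector about the world's x, y, z as a fraction of full scale. A call has exactly 10 rows; each row shifts and turns the commanded pose from where the row before left it; what a row does not reach is not made up. Full scale, the value 1, is 0.05 m for a shift and 4 degrees for a turn. A row lasts 1/8 s, in which the tool goes at most 62.5 mm and 10.7 degrees, less where a joint would pass 70% of its speed; a pose out of reach is approached as far as the arm can. A call with a number of a shift or a turn outside -1 to 1 is refused whole. A call with a gripper value outside its range is refused whole. The fingers move at their own pace and stop on an object; "newtons" is the grip in N (left out, the last holds). Time passes only in rows, so rows that do not move let the fingers close, or fill a call up. It gives the time, the measured TCP pose, the force, the opening and the grip force at its end, in the units of the state.
- manip.sense(): the state, without advancing time (a new reading comes with each control period).
- manip.read_camera(name): name is "scene" or "side" or "wrist"; returns the picture (384x512x3 uint8, blue, green, red); there is no depth.
- manip.calibration(name): a dict with "camera_matrix" (3x3 intrinsics, pixels), "camera_from_world" (4x4, takes a point from world to camera coordinates). Camera axes: x right, y up, looking along -z (the intrinsics and any distortion apply to the point x, -y, -z); pixel columns grow to the right and rows downward; lengths in mm; the calibration is good to about 2 mm. A picture is of the moment at which its call begins: read the wrist's pose just before it. calibration takes no time and is no camera call; for the wrist camera it gives the pose at the moment of the call.
- manip.sign_off(): hands the job in; it is judged then, once.
Trained networks look in the newest picture that a camera, given by its name, has taken for a name from the list of things; names that differ only in an ending like _2 or _b are one class to them, and where a whole thing is asked for, a point or a joint stands for the part that bears it (a point fixed in the world has none). Each returns a list of dicts, best first, with "p" (0 to 1); they miss things now and then, are a little off and sometimes report something else, mostly with a low value. They report only what shows in the picture. A call takes as long as a camera call.
- manip.look_for(camera, name): "point" ([column, row] in pixels, amid what is visible of it).
- manip.regions_of(camera, name): "region" (384x512 bool, what is visible of it) and "point" ([column, row] in pixels, amid what is visible of it).
The state is a dict: "time_s": time; "q": joint angles; "dq": joint speeds; "tau": joint torques, N m; "position": TCP position; "ee_rot": TCP orientation; "wrist_force": force on the tool from outside, world axes, zero at the start; "wrist_torque": the same for the moment, N m; "width": finger opening in mm; "grip_force": force on a finger pad.
Only numpy, scipy, OpenCV 4.12 (cv2) and the standard library are available. Lean on these libraries where they do the work, as an engineer would, in place of code of your own. Each camera call takes 0.05 s, during which the arm holds its last target. There are 200 camera calls.

## Task

The blue carriage with the plaster dental cast is locked on its rail. Press its red lock button down with a fingertip and keep it down while you push the carriage along by its yellow plate until it is fully home against the red end stop; then let the button spring up so that the carriage is locked there. Pick nothing up: leave the cast sitting in its seat without touching it, and do not disturb the other things on the bench.

Things in the scene. Friction and masses are not known exactly. Their poses are not given: they have to be found in the camera images.
- slide_base: Fixed slide unit: aluminium rail block 360 mm long (its y) x 112 mm (its x) x 40 mm high, bolted to the bench, somewhat turned in each run. Origin under it at the middle of its length. The carriage slides along the unit's +y axis, always level; the unit's -x side faces the robot.
- carriage (a joint): Travel of the blue carriage along the unit's +y, m: 0 at the start, locked; it meets the end stop after 0.10 to 0.15 (varies). Plate 150 (x) x 90 (y) x 12 mm, top 53 mm above the bench. With the button up, a toothed strip underneath holds it (1 to 4 mm of play); let go on the way and it locks in the next tooth gap, 12 mm apart. Button down: about 2 N of friction.
- lock_button (a joint): Press of the red lock button, in m: 0 up (locked), 0.008 fully down. The lock is free from 0.0045 on. Spring: about 2 N to start, 6 N fully down. It comes fully up only when its pin meets a gap, as it does with the carriage against the stop.
- button_top (a point): Centre of the top of the red round lock button, at the robot-side (-x) end of the carriage: 30 mm across, top 67 mm above the bench when up, 59 mm when fully down. It travels with the carriage; axes parallel to the slide unit's. Beside it in +y stands the yellow push plate; the other sides are open for 40 mm or more above the carriage top.
- push_plate (a point): Centre of the flat face, looking to -y, of the upright yellow push plate on the carriage: 20 mm in +y from the button's centre, 71 mm above the bench. Plate 40 mm wide (x), 5 mm thick, from the carriage top (53 mm) to 89 mm above the bench. Push the carriage by this face.
- carriage_nose (a point): Point on the carriage's leading (+y) end face, 47 mm above the bench and 20 mm to the -x side of the carriage's centre line; the axes are parallel to the slide unit's.
- end_stop: Red stop block on the rail, 98 (x) x 28 (y) mm, top 70 mm above the bench, black knob on it to 82 mm. Origin at bench height on the rail's centre line, in the plane of its striking face, which looks to -y; axes as the slide unit's. The carriage is home when its nose reaches y = 0 in this frame. A post 135 mm off in +x carries a small camera head 130 to 180 mm high, 90 mm or more in +x.
- cast_seat (a point): Centre of the floor of the cast's seat on the carriage (a 64 mm square pocket with a 5 mm high rim), 53 mm above the bench, 81 mm in +x from the button's centre. It moves with the carriage.
- cast: Plaster dental cast with pink gums and white teeth, about 58 x 58 x 32 mm, loose in its seat on the carriage; origin under its centre.
- spare_cast: a second, cream-coloured plaster dental cast like the first (58 x 58 x 32 mm), on the bench; bystander; origin under its centre
- mixing_bowl: green mixing bowl, 100 mm across, 55 mm tall, on the bench; bystander; origin under its centre
- amber_bottle: amber bottle, 54 mm across, 110 mm tall; bystander; origin under its centre
- powder_jar: grey jar with white cap, 64 mm across, 70 mm tall; bystander; origin under its centre
- wax_spatula: thin wax spatula with dark handle, 170 mm long, lying on the bench; bystander; origin under its middle
- brush: brush, 160 mm long, lying on the bench; bystander; origin under its middle
- dappen_cup: small green glass cup, 48 mm across, 45 mm tall; bystander; origin under its centre

How it is judged (in metres and radians):
On the way, in this order (a step that is already met when the one before it is completed fails the run):
1. the button is held down and the carriage has left its first lock position (value of joint carriage above 0.03 m and value of joint lock_button above 0.0035 m), for 0.1 s.
2. the carriage is against the end stop, with the button still down (y of carriage_nose in the frame of end_stop above -0.003 m and value of joint lock_button above 0.0025 m), for 0.1 s.
At the end, for the whole second after the job is handed in: The carriage stands within 4 mm of the end stop, at rest, with the lock button up again (less than 1.5 mm down), and the cast still lies flat in its seat, within 10 mm of the seat's centre (y of carriage_nose in the frame of end_stop above -0.004 m and value of joint lock_button below 0.0015 m and velocity of joint carriage below 0.01 m/s and distance between cast and cast_seat below 0.01 m and angle between cast's own z axis and vertical below 0.1 rad and linear speed of cast below 0.02 m/s); the robot touches nothing.
It fails at once if the cast is lifted or tipped out of its seat (distance between cast and cast_seat above 0.02 m or angle between cast's own z axis and vertical above 0.35 rad).
It fails at once if the robot pushes on the cast (over 2 N) (contact force between any of the fingers, the arm and cast above 2 N).
It fails at once if a bystander is moved by more than 25 mm (distance of any of spare_cast, mixing_bowl, amber_bottle, powder_jar, wax_spatula, brush, dappen_cup from where it was at the start of the episode above 0.025 m).
It also fails if it takes over 35 s, if anything falls off the work surface, if the arm or the gripper's body presses on something with over 40 N, if the wrist force passes 120 N, or if a joint passes its speed limit or range.

## Working session

There is one attempt and no reset: what is moved stays moved. The work goes in short steps, Python scripts to look and compute and a tool call to move; the robot and the scene stay as the last step left them, time stands still between calls to the robot, and variables do not carry over. Pictures are saved under pics/ and viewed, at most 10 in all, crops included, and the job is handed in when it is done.

Besides the shell and the picture viewer there is one more tool, called after ">>>" by a JSON object that holds its "name" and its "arguments", one argument or row to a line. drive_tool: Moves the arm, as the interface text tells. Its arguments: {"type":"object","properties":{"plan":{"type":"array"},"newtons":{"type":"number"}},"required":["plan"]}

```bash
mkdir -p pics; cat > h.py <<'E'
import numpy as np, cv2
from plant import manip
def ray(cal,px):
    K=np.array(cal["camera_matrix"]);T=np.array(cal["camera_from_world"])
    d=np.linalg.inv(K)@[px[0],px[1],1]; d=d*[1,-1,-1]
    R=T[:3,:3]; return -R.T@T[:3,3], R.T@d
def at_z(cal,px,z):
    o,d=ray(cal,px); return o+d*(z-o[2])/d[2]
def proj(cal,p):
    K=np.array(cal["camera_matrix"]);T=np.array(cal["camera_from_world"])
    c=T[:3,:3]@np.array(p)+T[:3,3]; c=c*[1,-1,-1]; u=K@c; return u[:2]/u[2]
E
python3 - <<'E'
from h import *
for c in ["scene","side"]:
    im=manip.read_camera(c); cv2.imwrite(f"pics/{c}0.png",im); cal=manip.calibration(c)
    print(c,cal.keys(),ray(cal,[256,192]))
    for n,z in [("button_top",67),("push_plate",71),("carriage_nose",47),("end_stop",70),("cast",70),("slide_base",40)]:
        r=manip.look_for(c,n)
        for x in r[:2]: print(n,x["p"],x["point"],at_z(cal,x["point"],z).round(1))
E
```

```text
scene dict_keys(['camera_matrix', 'camera_from_world']) (array([1203.34530429, -361.62987181,  744.38548196]), array([-0.64306073,  0.41920516, -0.64128977]))
button_top 0.36 [236.8, 214.8] [577.2 -11.8  67. ]
push_plate 0.55 [226.3, 209.0] [547.2 -26.6  71. ]
carriage_nose 0.87 [227.4, 208.9] [525.  -11.8  47. ]
end_stop 0.69 [304.3, 196.3] [611.5 184.2  70. ]
slide_base 0.62 [255.5, 210.6] [564.2  54.9  40. ]
side dict_keys(['camera_matrix', 'camera_from_world']) (array([ 75.04720441, 588.75311832, 495.21716574]), array([ 0.5500343 , -0.6855829 , -0.47702195]))
button_top 0.45 [280.1, 212.6] [475.1  10.3  67. ]
push_plate 0.95 [267.2, 213.3] [489.8  34.7  71. ]
carriage_nose 0.73 [268.0, 209.1] [522.6 -11.6  47. ]
end_stop 0.6 [178.4, 220.3] [608.7 166.6  70. ]
cast 0.85 [249.9, 193.6] [571.   -7.9  70. ]
```

```bash
python3 -c "
import cv2,numpy as np
a=cv2.imread('pics/scene0.png');b=cv2.imread('pics/side0.png')
cv2.imwrite('pics/sc.png',cv2.resize(a,(800,600)));cv2.imwrite('pics/sd.png',cv2.resize(b,(800,600)))"
```

```text
(no output)
```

View pics/sc.png

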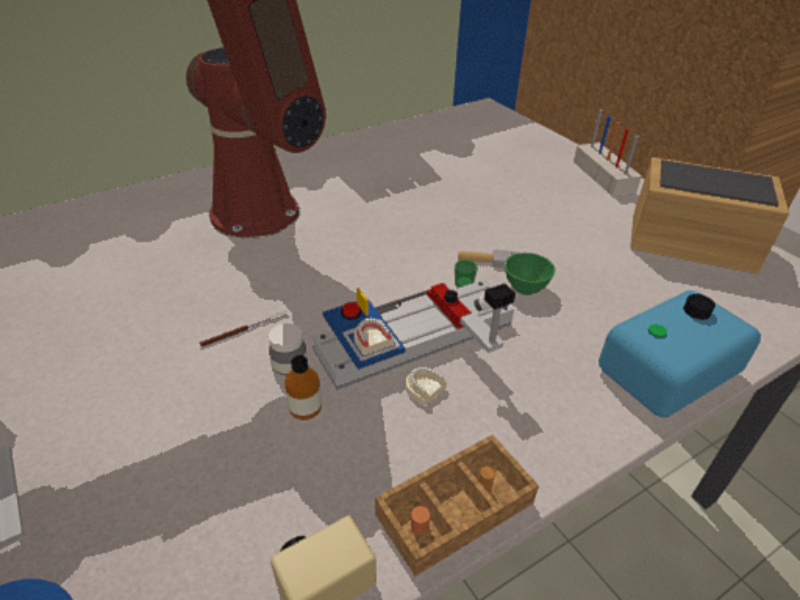

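View pics/sd.png

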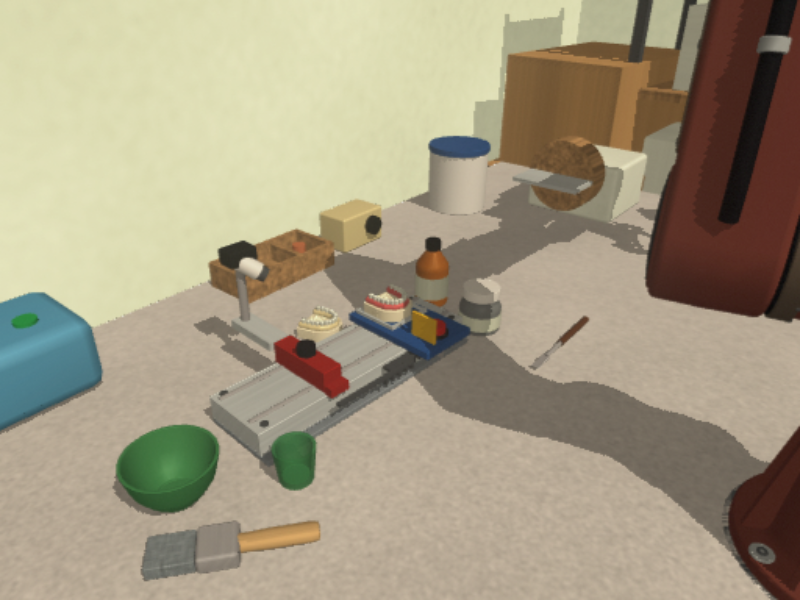

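The scene view shows the blue carriage at about (365,335), its red button at (352,311), the yellow plate at (362,300) and the red stop at (450,305). The grey jar and amber bottle stand beyond its -y end. The side view shows the button at (440,327) and the plate at (424,327).

```bash
python3 - <<'E'
from h import *
from scipy.optimize import least_squares
S=manip.calibration("scene");D=manip.calibration("side")
def blobs(f,lo,hi,box):
    im=cv2.cvtColor(cv2.imread(f),cv2.COLOR_BGR2HSV); m=cv2.inRange(im,lo,hi)
    k=np.zeros_like(m);x0,y0,x1,y1=box;k[y0:y1,x0:x1]=m[y0:y1,x0:x1]
    n,l,s,c=cv2.connectedComponentsWithStats(k)
    return [(s[i].tolist(),c[i].round(1).tolist()) for i in range(1,n) if s[i][4]>15]
print("sc red",blobs("pics/scene0.png",(0,180,90),(8,255,255),(210,180,310,230)))
print("sc yel",blobs("pics/scene0.png",(20,150,90),(32,255,255),(210,180,310,230)))
print("sd red",blobs("pics/side0.png",(0,180,60),(8,255,255),(170,200,310,260)))
print("sd yel",blobs("pics/side0.png",(18,150,90),(32,255,255),(220,190,310,240)))
print("button scene",at_z(S,[225,199],67),"side",at_z(D,[282,209.5],67))
print(manip.sense()["position"], manip.sense()["ee_rot"])
for n in ["powder_jar","amber_bottle","mixing_bowl","dappen_cup","wax_spatula"]:
  for c,C in (("scene",S),("side",D)):
    r=manip.look_for(c,n)
    if r: print(n,c,r[0]["p"],at_z(C,r[0]["point"],30).round())
W=manip.calibration("wrist");print(ray(W,[256,192]),W["camera_matrix"])
E
```

```text
sc red [([273, 182, 28, 28, 236], [286.8, 194.4]), ([220, 194, 10, 9, 60], [224.1, 198.0])]
sc yel [([228, 184, 7, 17, 66], [231.3, 192.2])]
sd red [([280, 205, 5, 10, 43], [281.8, 209.4]), ([176, 215, 47, 39, 482], [204.0, 234.4])]
sd yel [([264, 199, 15, 21, 236], [271.0, 208.9])]
button scene [505.72767967  -8.04186465  67.        ] side [479.36749188  -2.23225094  67.        ]
[ 214.80306821 -586.94151928  231.35322899] [ 2.82709297e-05  9.84656256e-01  1.74505179e-01 -1.18651076e-06]
powder_jar scene 0.58 [ 473. -134.   30.]
powder_jar side 0.6 [ 503. -148.   30.]
amber_bottle scene 0.73 [ 582. -148.   30.]
amber_bottle side 0.56 [ 633. -187.   30.]
mixing_bowl scene 0.91 [556. 378.  30.]
mixing_bowl side 0.66 [560. 361.  30.]
dappen_cup scene 0.51 [478. 266.  30.]
wax_spatula scene 0.6 [ 407. -188.   30.]
wax_spatula side 0.72 [ 369. -139.   30.]
(array([ 279.64142336, -562.92379112,  374.183114  ]), array([-0.2725741 , -0.09652732, -0.95744775])) [[277.94267156   0.         256.59811002]
 [  0.         277.94267156 187.06128778]
 [  0.           0.           1.        ]]
```

>>> {"name": "drive_tool", "arguments": {
  "plan": [0,0.5,1,0.2,0,0,0,0,0.5,1,0.2,0,0,0,0,0.5,1,0.2,0,0,0,0,0.5,1,0.2,0,0,0,0,0.5,1,0.2,0,0,0,0,0.5,1,0.2,0,0,0,0,0.5,1,0,0,0,0,0,0.5,1,0,0,0,0,0,0.5,1,0,0,0,0,0,0.5,1,0,0,0,0]
}}

```text
time_s: 2.45
position: [465.5, -85.3, 291.8]
ee_rot: [0.0, 0.985, 0.174, 0.001]
wrist_force: [0.6, -0.8, -0.7]
width: -0.2
grip_force: 0.0
```

```bash
python3 - <<'E'
from h import *
W=manip.calibration("wrist");im=manip.read_camera("wrist");cv2.imwrite("pics/w1.png",im);cv2.imwrite("pics/w1b.png",cv2.resize(im,(800,600)))
np.savez("pics/w1.npz",K=W["camera_matrix"],T=W["camera_from_world"])
s=manip.sense();print(s["time_s"],s["position"],s["ee_rot"],s["wrist_force"],s["width"])
for n,z in [("button_top",67),("push_plate",71),("carriage_nose",47),("end_stop",70),("slide_base",40),("cast",70)]:
    for x in manip.look_for("wrist",n)[:2]: print(n,x["p"],x["point"],at_z(W,x["point"],z).round(1))
E
```

```text
2.5 [467.60733944 -79.16661755 291.73150928] [-0.00275628  0.98419868  0.17702962  0.00242415] [0.50147357 2.81788911 0.01252886] -0.20524479327640927
button_top 0.73 [207.2, 118.0] [497.7  -5.6  67. ]
push_plate 0.96 [214.4, 99.8] [522.3  -8.1  71. ]
push_plate 0.45 [92.6, 39.6] [537.7 147.9  71. ]
carriage_nose 0.91 [214.3, 100.9] [520.4  -4.9  47. ]
end_stop 0.92 [91.5, 35.9] [541.2 150.4  70. ]
cast 0.75 [223.1, 57.9] [571.8  -3.1  70. ]
```

View pics/w1b.png

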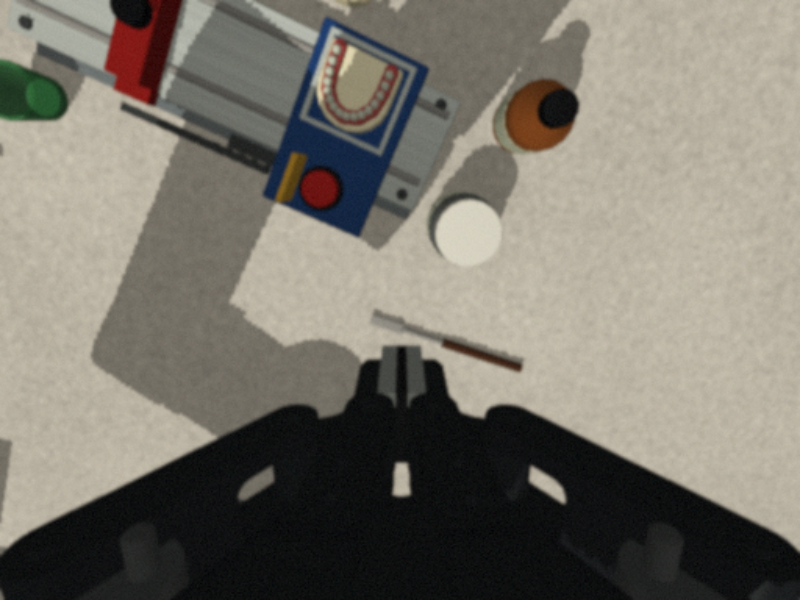

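The wrist view shows the button at (320,188) and the yellow plate at (292,176), with the carriage corners at (264,196), (358,236), (428,70) and (330,17). The stop's near end is at (130,90). The jar and bottle are on the -y side, and the open side toward the robot is clear.

```bash
python3 - <<'E'
from h import *
z=np.load("pics/w1.npz");W={"camera_matrix":z["K"],"camera_from_world":z["T"]}
im=cv2.imread("pics/w1.png");h=cv2.cvtColor(im,cv2.COLOR_BGR2HSV)
m=cv2.inRange(h,(0,170,60),(8,255,255));n,l,s,c=cv2.connectedComponentsWithStats(m)
for i in range(1,n):
    if s[i][4]>60: print("red",s[i],c[i],at_z(W,c[i],65).round(1))
C=[at_z(W,np.array(p)*.64,53) for p in [(264,196),(358,236),(428,70),(330,17)]]
for a in C: print(a.round(1))
for a,b in [(0,1),(3,2),(0,3),(1,2)]:
    d=C[b]-C[a];print(np.linalg.norm(d),np.degrees(np.arctan2(d[1],d[0])))
print("stop",[at_z(W,np.array(p)*.64,70).round(1) for p in [(106,88),(152,104),(182,0)]])
print("button",at_z(W,np.array([320,187])*.64,67))
R=z["T"][:3,:3];print("cam right axis in world",R[0])
s=manip.sense();print(s["time_s"],s["position"],s["ee_rot"],s["wrist_force"])
E
```

```text
red [  68    0   36   66 1135] [84.48810573 35.21321586] [539.2 161.3  65. ]
red [193 109  23  24 421] [204.13776722 120.3824228 ] [493.3  -2.5  65. ]
[469.6  41.9  53. ]
[464.6 -44.9  53. ]
[609.7 -55.3  53. ]
[618.5  29.4  53. ]
86.96526793979446 -93.30704169810689
85.14722673113931 -95.9284529927467
149.40080892616834 -4.785635626462291
145.46978715480031 -4.074284600595088
stop [array([509.4, 172.9,  70. ]), array([510.3, 137.4,  70. ]), array([587.9, 130.6,  70. ])]
button [494.66430135  -3.31379226  67.        ]
cam right axis in world [ 3.42586084e-01 -9.39486352e-01  4.12038130e-04]
2.8 [464.43786433 -87.97450898 291.28460369] [ 1.96060920e-04  9.84796047e-01  1.73714412e-01 -1.04543429e-04] [-0.75749782 -1.10795588 -0.40429066]
```

>>> {"name": "drive_tool", "arguments": {
  "plan": [0,0.1,0.27,-0.5,0,0,-1,0,0.1,0.27,-0.5,0,0,-1,0,0.1,0.27,-0.5,0,0,-1,0,0.1,0.27,-0.5,0,0,-1,0,0.1,0.27,-0.5,0,0,-1,0,0.1,0.27,-0.5,0,0,-1,0,0,0,0,0,0,0,0,0,0,0,0,0,0,0,0,0,0,0,0,0,0,0,0,0,0,0,0]
}}

```text
time_s: 4.05
position: [495.5, -6.5, 142.5]
ee_rot: [0.0, 0.999, -0.034, 0.001]
wrist_force: [-0.4, 0.8, -0.4]
width: 0.2
grip_force: 0.0
```

```bash
python3 - <<'E'
from h import *
W=manip.calibration("wrist");im=manip.read_camera("wrist");cv2.imwrite("pics/w2.png",im);cv2.imwrite("pics/w2b.png",cv2.resize(im,(800,600)))
np.savez("pics/w2.npz",K=W["camera_matrix"],T=W["camera_from_world"])
s=manip.sense();print(s["time_s"],s["position"],s["ee_rot"],s["wrist_force"],s["dq"])
h=cv2.cvtColor(im,cv2.COLOR_BGR2HSV)
for nm,lo,hi,z in [("red",(0,170,60),(8,255,255),66),("yel",(18,120,60),(32,255,255),89)]:
  m=cv2.inRange(h,lo,hi);n,l,s,c=cv2.connectedComponentsWithStats(m)
  for i in range(1,n):
    if s[i][4]>100: print(nm,s[i],c[i],at_z(W,c[i],z).round(1))
print("tcp px",proj(W,manip.sense()["position"]))
E
```

```text
4.1 [495.35688586  -6.38880515 142.262651  ] [ 1.33290934e-04  9.99414624e-01 -3.41998075e-02  8.74447613e-04] [-0.13855528  1.13378348 -0.34352412] [0.00570956 0.0056352  0.00435381 0.00023572 0.00046664 0.00158347]
red [   0   48   83  141 6470] [ 41.48871716 115.91391036] [570.5 153.7  66. ]
red [ 234  178   37   37 1022] [252.10273973 196.50195695] [494.8  -2.2  66. ]
yel [219 173  11  59 519] [223.77649326 201.24662813] [499.8  18.2  89. ]
tcp px [257.31252828 236.08072665]
```

View pics/w2b.png

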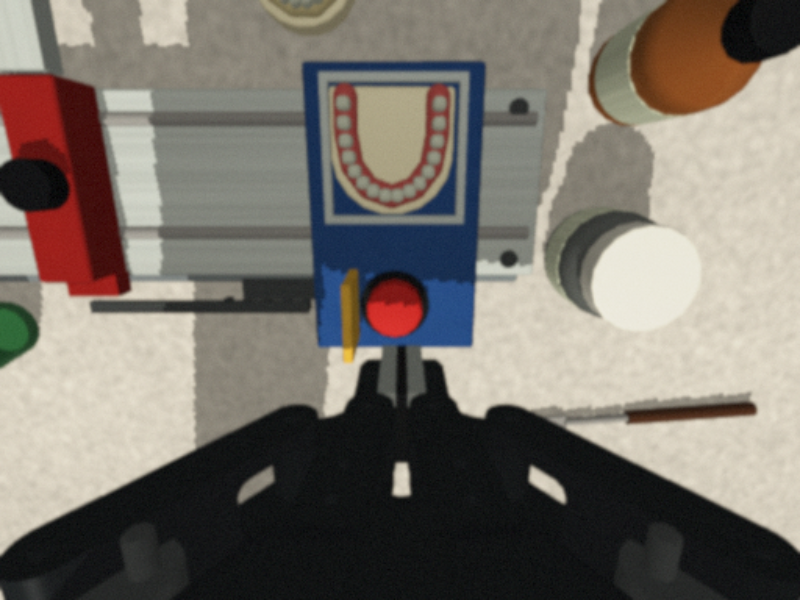

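The wrist view is aligned with the rail. The button is at (394,307), centred at about (495,-2), the plate is at (350,315), and the stop face is at about x=130 px. The fingertips line up with the button, so I'll press it now.

>>> {"name": "drive_tool", "arguments": {
  "plan": [0,0,0.04,-0.6,0,0,0,0,0,0,-0.5,0,0,0,0,0,0,-0.2,0,0,0,0,0,0,0,0,0,0,0,0,0,-0.1,0,0,0,0,0,0,-0.1,0,0,0,0,0,0,-0.1,0,0,0,0,0,0,-0.04,0,0,0,0,0,0,0,0,0,0,0,0,0,0,0,0,0]
}}

```text
time_s: 5.35
position: [495.8, -4.1, 60.1]
ee_rot: [0.0, 0.999, -0.034, 0.001]
wrist_force: [0.0, -0.4, 4.5]
width: -0.2
grip_force: 2.6
```

```bash
python3 - <<'E'
from h import *
z=np.load("pics/w2.npz");W={"camera_matrix":z["K"],"camera_from_world":z["T"]}
f=lambda p,zz: at_z(W,np.array(p)*.64,zz).round(1)
print("lead edge",f((318,300),53),f((307,100),53)," -y edge",f((473,340),53),f((484,70),53))
print("stop face top",f((95,88),70),f((126,275),70)," bottom",f((130,290),47))
E
```

```text
lead edge [497.8  40.3  53. ] [600.8  33.2  53. ]  -y edge [467.8 -45.5  53. ] [608.2 -54.4  53. ]
stop face top [609.8 125.6  70. ] [522.7 132.5  70. ]  bottom [509.4 147.7  47. ]
```

>>> {"name": "drive_tool", "arguments": {
  "plan": [0,0.005,0.08,0,0,0,0,0,0.005,0.08,0,0,0,0,0,0.005,0.08,0,0,0,0,0,0.007,0.1,0,0,0,0,0,0.007,0.1,0,0,0,0,0,0.007,0.1,0,0,0,0,0,0.007,0.1,0,0,0,0,0,0.007,0.1,0,0,0,0,0,0.007,0.1,0,0,0,0,0,0.007,0.1,0,0,0,0]
}}

```text
time_s: 6.6
position: [499.0, 42.5, 60.2]
ee_rot: [0.001, 0.999, -0.034, 0.001]
wrist_force: [-0.4, -2.0, 5.2]
width: -0.3
grip_force: 2.6
```

```bash
python3 - <<'E'
from h import *
W=manip.calibration("wrist");im=manip.read_camera("wrist");cv2.imwrite("pics/w3.png",im);cv2.imwrite("pics/w3b.png",cv2.resize(im,(800,600)))
s=manip.sense();print(s["time_s"],s["position"],s["wrist_force"])
E
```

```text
6.65 [499.0097785   43.15053977  60.18204947] [ 0.23788437 -1.2887729   4.89531242]
```

View pics/w3b.png

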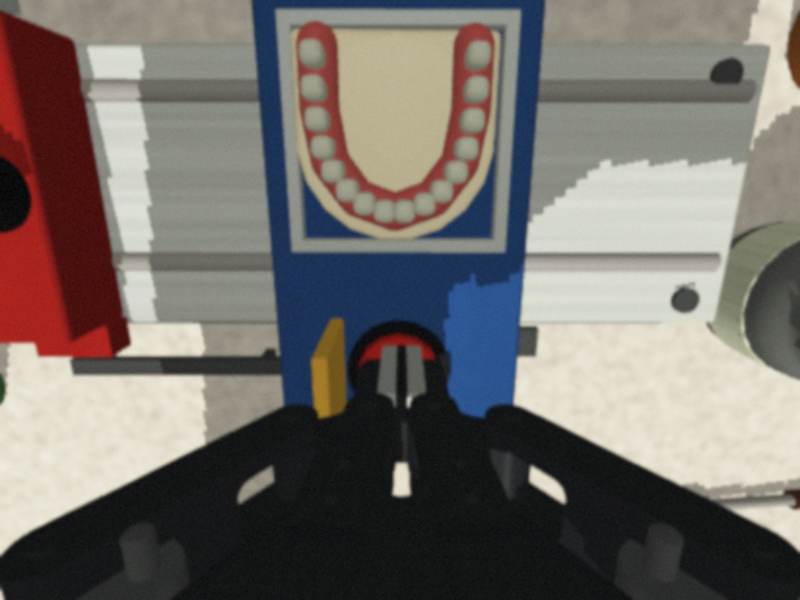

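The carriage is following: the button under the fingers is at (400,350), the plate at (330,370), and the leading edge at x=282 against the stop face at x=130, so roughly 58 mm remain.

>>> {"name": "drive_tool", "arguments": {
  "plan": [0,0.007,0.1,0,0,0,0,0,0.007,0.1,0,0,0,0,0,0.007,0.1,0,0,0,0,0,0.007,0.1,0,0,0,0,0,0.007,0.1,0,0,0,0,0,0.007,0.1,0,0,0,0,0,0.007,0.1,0,0,0,0,0,0.007,0.1,0,0,0,0,0,0.005,0.08,0,0,0,0,0,0.005,0.06,0,0,0,0]
}}

```text
time_s: 7.9
position: [502.2, 89.6, 60.1]
ee_rot: [0.001, 0.999, -0.034, 0.001]
wrist_force: [-0.6, -2.0, 5.3]
width: -0.1
grip_force: 2.6
```

```bash
python3 - <<'E'
from h import *
W=manip.calibration("wrist");im=manip.read_camera("wrist");cv2.imwrite("pics/w4b.png",cv2.resize(im,(800,600)))
s=manip.sense();print(s["time_s"],s["position"],s["wrist_force"])
E
```

```text
7.95 [502.21541414  89.97598197  60.15207757] [-0.02654359 -0.37074885  5.17846517]
```

View pics/w4b.png

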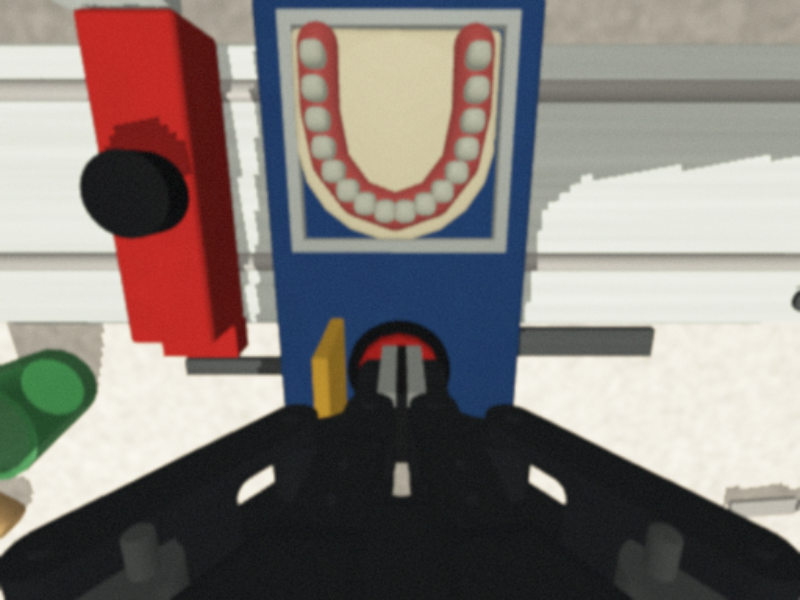

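The gap to the stop is now about 35 px, or roughly 14 mm, and the cast is still centred. Creeping on.

>>> {"name": "drive_tool", "arguments": {
  "plan": [0,0.003,0.04,0,0,0,0,0,0.003,0.04,0,0,0,0,0,0.003,0.04,0,0,0,0,0,0.003,0.04,0,0,0,0,0,0.003,0.04,0,0,0,0,0,0.003,0.04,0,0,0,0,0,0.003,0.03,0,0,0,0,0,0.002,0.03,0,0,0,0,0,0.002,0.03,0,0,0,0,0,0,0,0,0,0,0]
}}

```text
time_s: 9.2
position: [503.3, 105.6, 60.0]
ee_rot: [0.001, 0.999, -0.034, 0.001]
wrist_force: [0.8, -2.3, 5.7]
width: 0.2
grip_force: 2.6
```

```bash
python3 - <<'E'
from h import *
W=manip.calibration("wrist");im=manip.read_camera("wrist");cv2.imwrite("pics/w5b.png",cv2.resize(im,(800,600)))
s=manip.sense();print(s["time_s"],s["position"],s["wrist_force"])
E
```

```text
9.25 [503.30545321 105.62665894  60.06933625] [ 0.61534495 -2.89819021  4.97225218]
```

View pics/w5b.png

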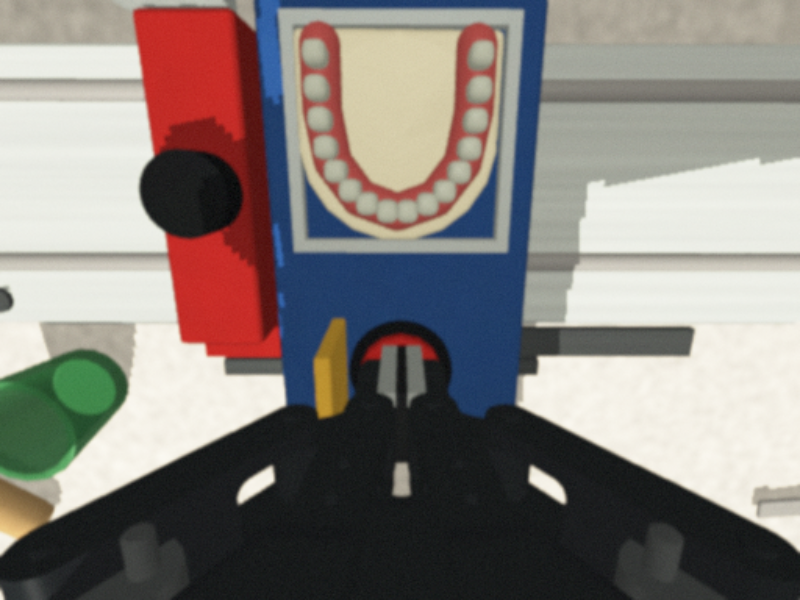

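The carriage is at or almost at the stop (edge at 283 px against 282 px). I'll keep pushing gently until the force confirms contact.

>>> {"name": "drive_tool", "arguments": {
  "plan": [0,0.002,0.02,0,0,0,0,0,0.002,0.02,0,0,0,0,0,0.002,0.02,0,0,0,0,0,0.002,0.02,0,0,0,0,0,0.002,0.02,0,0,0,0,0,0.002,0.02,0,0,0,0,0,0,0,0,0,0,0,0,0,0,0,0,0,0,0,0,0,0,0,0,0,0,0,0,0,0,0,0]
}}

```text
time_s: 10.5
position: [503.8, 111.4, 60.0]
ee_rot: [0.001, 0.999, -0.034, 0.0]
wrist_force: [-0.7, -2.6, 6.1]
width: 0.3
grip_force: 2.6
```

>>> {"name": "drive_tool", "arguments": {
  "plan": [0,0.002,0.02,0,0,0,0,0,0.002,0.02,0,0,0,0,0,0.002,0.02,0,0,0,0,0,0.002,0.02,0,0,0,0,0,0.002,0.02,0,0,0,0,0,0.002,0.02,0,0,0,0,0,0,0,0,0,0,0,0,0,0,0,0,0,0,0,0,0,0,0,0,0,0,0,0,0,0,0,0]
}}

```text
time_s: 11.75
position: [503.8, 112.2, 60.0]
ee_rot: [0.006, 0.999, -0.032, -0.001]
wrist_force: [-2.5, -20.7, 9.2]
width: -0.0
grip_force: 12.1
```

```bash
python3 - <<'E'
from h import *
W=manip.calibration("wrist");im=manip.read_camera("wrist");cv2.imwrite("pics/w6b.png",cv2.resize(im,(800,600)))
s=manip.sense();print(s["time_s"],s["position"],s["wrist_force"])
E
```

```text
11.8 [503.81004213 112.18236235  60.03510407] [ -2.57719077 -20.14333074   9.29499939]
```

View pics/w6b.png

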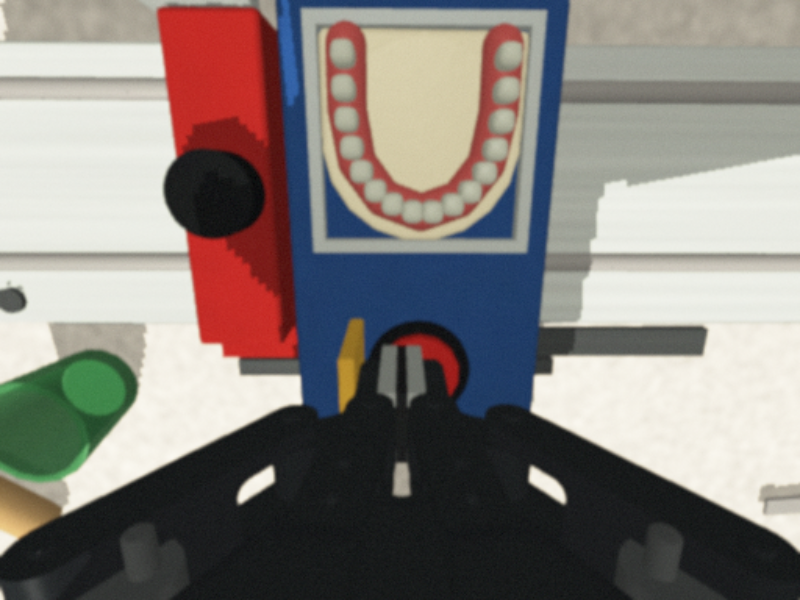

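The carriage is firmly home: the force is about 20 N, the finger is on the yellow plate, and the leading edge is at the stop face (300 px). I'll ease the push slightly, then lift straight up.

>>> {"name": "drive_tool", "arguments": {
  "plan": [0,0,-0.03,0,0,0,0,0,0,-0.03,0,0,0,0,0,0,0,0.06,0,0,0,0,0,0,0.06,0,0,0,0,0,0,0.1,0,0,0,0,0,0,0.1,0,0,0,0,-0.01,-0.1,0.1,0,0,0,0,0,0,0.5,0,0,0,0,0,0,0.8,0,0,0,0,0,0,0.8,0,0,0]
}}

```text
time_s: 13.05
position: [502.7, 110.8, 186.2]
ee_rot: [-0.0, 0.999, -0.034, -0.0]
wrist_force: [-0.1, 0.8, 0.3]
width: -0.2
grip_force: 0.0
```

>>> {"name": "drive_tool", "arguments": {
  "plan": [0,0,0,0.3,0,0,0,0,0,0,0,0,0,0,0,0,0,0,0,0,0,0,0,0,0,0,0,0,0,0,0,0,0,0,0,0,0,0,0,0,0,0,0,0,0,0,0,0,0,0,0,0,0,0,0,0,0,0,0,0,0,0,0,0,0,0,0,0,0,0]
}}

```text
time_s: 14.3
position: [503.3, 110.5, 200.4]
ee_rot: [-0.0, 0.999, -0.034, 0.0]
wrist_force: [-0.1, -0.2, -0.3]
width: -0.0
grip_force: 0.0
```

```bash
python3 - <<'E'
from h import *
a=manip.read_camera("wrist")
cv2.imwrite("pics/w7b.png",cv2.resize(a,(800,600)))
s=manip.sense();print(s["time_s"],s["position"],s["wrist_force"])
E
```

```text
14.35 [503.28881193 110.56325442 200.35853982] [-0.24198677  0.05650935 -0.49097354]
```

View pics/w7b.png

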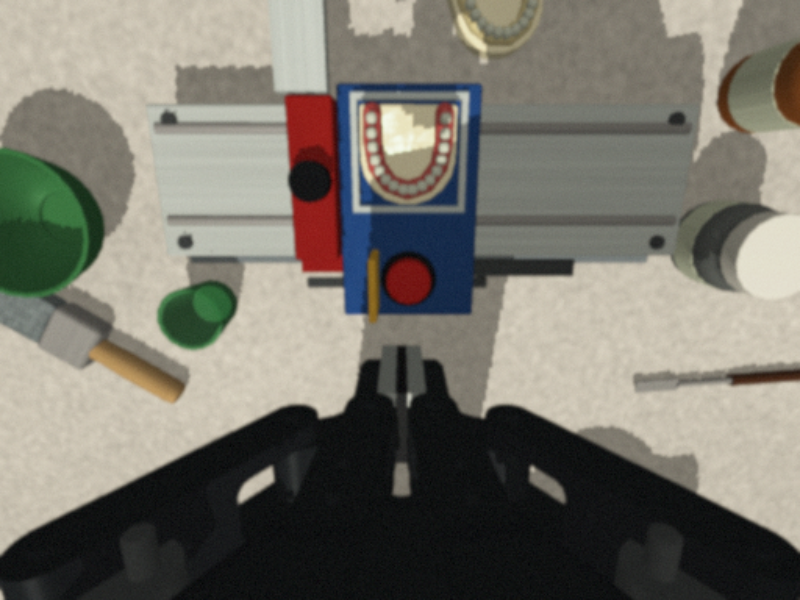

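The carriage is against the red stop (edge at about 342 px), the cast is centred in its seat, the button at (408,280) is free, and the other objects are undisturbed.

```bash
python3 -c "
from plant import manip
print(manip.sign_off())"
```

```text
the job is handed in; nothing more can be done
None
```

I pushed the carriage home against the end stop with the button held down, released the button, and handed the job in; the last picture shows the cast still in its seat, but I could not measure whether the button came fully up, and no verdict was returned.

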